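# Hang a rinsed basket on the goldsmith's drying carousel and index it under the dryer

### The job

Hang the red-gripped basket of gold shells by its bail on the empty hook of the drying carousel and let go of it; then turn the carousel so that this basket comes directly under the blue dryer's nozzle and the carousel sits in its click stop. Carry the basket upright so no shells spill, leave the three grey-gripped baskets hanging on their hooks, and do not disturb the gravers, bottle, steel stake, lidded jar or the dryer.

Things in the scene. Friction and masses are not known exactly. Their poses are not given: they have to be found in the camera images.
- basket: basket to hang: rigid steel-mesh box, 64 mm (its x) by 84 mm (its y), walls 50 mm high, three gold shells wired inside; a bail of two 5 mm wires rises from the middle of the short sides to a RED grip block on top, 142 mm up in all. Origin: centre of the underside, z up. 0.18 to 0.37 kg; stands on the bench at the start at any yaw
- basket_seat (a point): centre of the underside of the basket's red grip block, 110 mm above the basket's underside. Block: 18 mm (basket x) by 50 mm (y) by 32 mm high. The hook goes under it along the basket's x, either way round, between the bail wires: 36 mm clear just below the block, spreading to 81 mm at the rim
- carousel: drying carousel, fixed: round steel drip pan 330 mm across, 14 mm high, with a central post; origin on the turning axis at bench level. At the start its empty hook points along its -x (roughly to the robot), grey baskets hang at its +x, +y and -y, and the dryer's nozzle is over its +y or its -y hook
- rotor (a joint): turn of the carousel's rotor, rad, 0 at the start, counter-clockwise from above positive, no end stop. A sprung roller in a four-lobed cam pulls it into a click stop at every quarter turn (0, +-1.571, ...): it springs home by itself from up to about 0.5 rad off and takes about 0.3 N m (6 N at a peg) to turn over the hump
- hook_free (a point): the hook empty at the start: centre of its seat's top face, 170 mm up, 115 mm from the axis. Steel strip 18 mm wide, 4 mm thick, pointing radially out: seat 27 mm long between an inner step 14 mm high and an upturned lip 13 mm high (outer face 134 mm from the axis). A basket comes in over the lip with its grip across the hook and is lowered on; hung, its underside is 60 mm up
- hook_left (a point): seat of the hook at the carousel's +y at the start (shape as hook_free); turns with the carousel; holds dry_left
- hook_back (a point): seat of the hook at the carousel's +x at the start (shape as hook_free); turns with the carousel; holds dry_back
- hook_right (a point): seat of the hook at the carousel's -y at the start (shape as hook_free); turns with the carousel; holds dry_right
- knob0 (a point): centre of the top face of an upright black turning peg on the carousel's head: 22 mm across, top 238 mm, foot 194 mm above the bench, 50 mm from the axis; turns with the carousel. At the start between hook_back and hook_left; the head plate below the pegs is 124 mm across, its top 194 mm above the bench, with a 32 mm cap in the middle 12 mm higher
- knob1 (a point): centre of the top face of an upright black turning peg on the carousel's head: 22 mm across, top 238 mm, foot 194 mm above the bench, 50 mm from the axis; turns with the carousel. At the start between hook_left and hook_free
- knob2 (a point): centre of the top face of an upright black turning peg on the carousel's head: 22 mm across, top 238 mm, foot 194 mm above the bench, 50 mm from the axis; turns with the carousel. At the start between hook_free and hook_right
- knob3 (a point): centre of the top face of an upright black turning peg on the carousel's head: 22 mm across, top 238 mm, foot 194 mm above the bench, 50 mm from the axis; turns with the carousel. At the start between hook_right and hook_back
- dry_left: wire-mesh basket like basket (same shape and size) but with a GREY grip and gold rings inside, hanging loose on hook_left at the start; same axes, origin under its centre (60 mm above the bench while it hangs)
- dry_back: wire-mesh basket like basket (same shape and size) but with a GREY grip and gold rings inside, hanging loose on hook_back at the start; same axes, origin under its centre (60 mm above the bench while it hangs)
- dry_right: wire-mesh basket like basket (same shape and size) but with a GREY grip and gold rings inside, hanging loose on hook_right at the start; same axes, origin under its centre (60 mm above the bench while it hangs)
- nozzle (a point): centre of the mouth of the blue warm-air dryer's round nozzle (60 mm across, facing down, 230 mm above the bench); the blue head above it is 74 mm across and reaches 318 mm; it stands exactly over one side hook position of the carousel
- dryer: the dryer's stand, fixed: 80 mm round foot, origin at the foot's centre at bench level; 20 mm post 300 mm tall; a level tube 292 mm up runs 170 mm along its -x to the blue head
- gravers: terracotta jar of wood-handled gravers, 68 mm across, 172 mm tall overall, loose; origin under its centre
- bottle: closed amber bottle, 60 mm across, 165 mm tall, loose; origin under its centre
- stake: stepped steel and brass stake standing upright, 80 mm across, 118 mm tall, loose, 2.5 kg; origin under its centre
- jar: closed glass jar with steel lid, 64 mm across, 85 mm tall, loose; origin under its centre

How it is judged:
By the outcome, as a careful person would: the job done as asked, in the order asked, and still so for the second after the job is handed in, with the robot touching nothing.
It also fails if it takes over 67 s, if anything falls off the work surface, if the arm or the gripper's body presses on something with over 40 N, if the wrist force passes 120 N, or if a joint passes its speed limit or range.

### The arm

A 6-joint arm with a two-finger parallel gripper is mounted at the origin on the work surface. World frame = base frame: x ahead of the robot, y to its left, z up, the work surface at z = 0. Lengths are in m, angles in degrees, forces in N, time in s.
With the tool pointing down it reaches from about 0.3 to 0.75 m from the base axis. Payload 8.5 kg.
Tool frame: the origin (TCP) lies midway between the tips of the shut fingers; the grasp point (between the pads) lies 19 mm behind it (env.grasp_offset is the distance from the TCP to the grasp point, in m); z points along the fingers, y is the line along which they close (so a half turn about z gives the same grasp; the last joint's range is limited). The gripper opens to 85 mm and grips with 20 to 120 N. Pads are 22 mm wide; open, the fingers measure 114 mm over their backs; the gripper's body (76 mm by 85 mm) begins 54 mm behind the grasp point. The pads swing forward as they close: fully open they stand 13 mm farther back than shut.
Start: joints at [-85.216, 21.807, 74.336, -0, 83.858, -12.336], TCP at [0.162, -0.526, 0.231] pointing down, gripper open.
Joint ranges: [-178.18, 178.18], [-50.72, 133.34], [12.68, 142.11], [-81.47, 261.47], [9.98, 163.14], [-165.26, 165.26]. Speed limits (degrees/s): [136.94, 136.94, 180, 180, 180, 180].

### API

Orientations are given as a 3x3 rotation matrix whose columns are the frame's x, y, z axes.
In Python, from rig import env gives the robot as it stands.
- The arm moves only by the tool servo_tool, never from a script. Its argument "deltas" is text: rows parted by semicolons, each of 7 numbers parted by spaces: the opening, from 0 (shut) to 1 (fully open), then the shift along the tool's x, y, z in mm, then the turn, a rotation vector about the tool's x, y, z in rad. A call has 1 to 8 rows; each row shifts and turns the commanded pose from where the row before left it, along the tool's axes as they then stand; what a row does not reach is not made up. A row lasts 1/12 s, in which the tool goes at most 41.7 mm and 7.16 degrees, less where a joint would pass 70% of its speed; a pose out of reach is approached as far as the arm can. A call is refused whole if a number of a shift passes 41.7 or a number of a turn 0.125, either way. A call with a gripper value outside its range is refused whole. The fingers move at their own pace and stop on an object; "newtons" is the grip in N (left out, the last holds). Time passes only in rows, so rows that do not move let the fingers close. It gives the time, the measured TCP pose, the force, the opening and the grip force at its end, in the units of the state.
- env.observe(): the state, without advancing time (a new reading comes with each control period).
- env.get_image(name): name is "scene" or "top" or "wrist"; returns a dict with "img" (480x640x3 uint8, red, green, blue), "depth" (480x640 float32, m along the optical axis (not along the pixel's ray), 0 where there is no reading), "camera_matrix" (3x3 intrinsics, pixels), "world_to_cam" (4x4, takes a point from world to camera coordinates). Camera axes: x right, y down, z forward; pixel columns grow to the right and rows downward; lengths in m; the calibration is good to about 2 mm. A picture is of the moment at which its call begins.
- env.close_job(): hands the job in; it is judged then, once.
Trained networks look in a picture, given as the dict that the camera call returned (one of the last four; its "shot" number tells which), for a name from the list of things; names that differ only in an ending like _2 or _b are one class to them, and where a whole thing is asked for, a point or a joint stands for the part that bears it (a point fixed in the world has none). Each returns a list of dicts, best first, with "conf" (0 to 1); they miss things now and then, are a little off and sometimes report something else, mostly with a low value. They report only what shows in the picture. A call takes as long as a camera call.
- env.spot_in(name, picture): "bbox" ([centre column, centre row, width, height] in pixels, round what is visible of it).
- env.spot_point(name, picture): "uv" ([column, row] in pixels: a listed point, or the origin of a listed thing).
The state is a dict: "time_s": time; "q": joint angles; "qvel": joint speeds; "joint_efforts": joint torques, N m; "position": TCP position; "tool_rot": TCP orientation; "ft_force": force on the tool from outside, world axes, zero at the start; "wrist_torque": the same for the moment, N m; "grip_width": finger opening in m; "gripper_force": force on a finger pad.
Only numpy, scipy, OpenCV 4.12 (cv2) and the standard library are available. Lean on these libraries where they do the work, as an engineer would, in place of code of your own. Each camera call takes 0.05 s, during which the arm holds its last target. There are 200 camera calls.

## Working session

There is one attempt and no reset: what is moved stays moved. The work goes in short steps, Python scripts to look and compute and a tool call to move; the robot and the scene stay as the last step left them, time stands still between calls to the robot, and variables do not carry over. Pictures are saved under pics/ and viewed, at most 10 in all, crops included, and the job is handed in when it is done.

Besides the shell and the picture viewer there is one more tool, called after "Call:" as name(argument=value, ...), one argument or row to a line, values as JSON. servo_tool: Moves the arm, as the interface text tells. Its arguments: {"type":"object","properties":{"deltas":{"type":"string"},"newtons":{"type":"number"}},"required":["deltas"]}

```bash
mkdir -p pics
cat > h.py <<'E'
import numpy as np, cv2
from rig import env
def ray(p,uv,z=None):
    K=p["camera_matrix"];T=p["world_to_cam"];R=T[:3,:3];t=T[:3,3];c=-R.T@t
    d=R.T@np.linalg.inv(K)@np.array([uv[0],uv[1],1.])
    return c,d
def atz(p,uv,z):
    c,d=ray(p,uv); return c+d*(z-c[2])/d[2]
def cloud(p):
    D=p["depth"];K=p["camera_matrix"];T=p["world_to_cam"];v,u=np.mgrid[:480,:640]
    X=np.stack([(u-K[0,2])/K[0,0]*D,(v-K[1,2])/K[1,1]*D,D],-1)
    return (X-T[:3,3])@T[:3,:3]
def save(p,n): cv2.imwrite("pics/"+n,p["img"][:,:,::-1])
E
python3 - <<'E'
from h import *
np.set_printoptions(precision=4,suppress=True)
Z=dict(basket=0,basket_seat=.11,carousel=0,hook_free=.17,hook_left=.17,hook_right=.17,hook_back=.17,knob0=.238,knob1=.238,knob2=.238,knob3=.238,nozzle=.23,dryer=0,gravers=0,bottle=0,stake=0,jar=0)
for n in ("top","scene"):
    p=env.get_image(n); save(p,n+"0.png"); print(n,"cam",ray(p,(320,240))[0])
    for k,z in Z.items():
        r=env.spot_point(k,p)
        for a in r[:2]: print(k,np.round(a["uv"],1),round(a["conf"],2),atz(p,a["uv"],z)[:2])
    if 1:
        C=cloud(p);im=p["img"].astype(int)
        m=(im[...,0]>120)&(im[...,1]<70)&(im[...,2]<70)&(p["depth"]>0)
        P=C[m]; print("red",m.sum(),P.min(0),P.max(0))
        Q=P[P[:,2]>P[:,2].max()-.008][:,:2].astype(np.float32); print(cv2.minAreaRect(Q))
print(env.observe())
E
```

```text
top cam [ 0.3942 -0.0051  1.6218]
basket [203.8 305.9] 0.92 [0.4206 0.3212]
basket_seat [195.5 304.7] 0.95 [0.4213 0.3205]
basket_seat [372.3 252.9] 0.2 [ 0.5655 -0.1304]
carousel [332.3 256.1] 0.6 [ 0.5665 -0.0288]
hook_free [282.5 199.7] 0.7 [0.6881 0.102 ]
hook_left [284.1 259. ] 0.57 [0.5383 0.0932]
hook_right [376.9 245. ] 0.74 [ 0.5788 -0.1366]
hook_back [334.9 299.6] 0.61 [ 0.4411 -0.035 ]
hook_back [327.3 204.5] 0.55 [ 0.6784 -0.011 ]
knob0 [346.1 260.7] 0.81 [ 0.531  -0.0581]
knob0 [317.9 234.2] 0.66 [0.5927 0.01  ]
knob1 [346.1 260.7] 0.81 [ 0.531  -0.0581]
knob1 [317.9 234.2] 0.66 [0.5927 0.01  ]
knob2 [346.1 260.7] 0.81 [ 0.531  -0.0581]
knob2 [317.9 234.2] 0.66 [0.5927 0.01  ]
knob3 [346.1 260.7] 0.81 [ 0.531  -0.0581]
knob3 [317.9 234.2] 0.66 [0.5927 0.01  ]
dryer [282.6 200.6] 0.66 [0.72   0.1142]
dryer [328.9 211.1] 0.42 [ 0.693  -0.0166]
gravers [279.1 310.8] 0.73 [0.4123 0.1138]
bottle [344.8 264.1] 0.62 [ 0.545  -0.0638]
bottle [388.2 303. ] 0.57 [ 0.4409 -0.1847]
stake [439.7 303.4] 0.78 [ 0.4432 -0.3256]
jar [368.  192.8] 0.93 [ 0.7478 -0.1254]
red 500 [-0.0148 -
[... 1293 characters left out ...]
 -0.1142]
red 684 [-0.41   -0.6984 -0.0783] [0.8637 0.7418 0.2954]
((0.7338364720344543, 0.11758193373680115), (0.0, 0.0), 0.0)
{'time_s': 1.8, 'q': array([-85.2165,  21.8064,  74.3361,  -0.0008,  83.8596, -12.3342]), 'qvel': array([-0.0323, -0.0763,  0.0294, -0.0696,  0.0047,  0.0299]), 'joint_efforts': array([  0.0003, -44.8326, -23.1462,  -0.0001,   0.0006,  -0.    ]), 'position': array([ 0.1619, -0.5256,  0.2313]), 'tool_rot': array([[ 0.9557,  0.2943, -0.    ],
       [ 0.2943, -0.9557,  0.    ],
       [-0.    , -0.    , -1.    ]]), 'ft_force': array([ 0.2277,  0.1668, -0.4403]), 'wrist_torque': array([-0.0125, -0.0191, -0.0025]), 'gripper_force': 0.0, 'grip_width': 0.0853006961346663}
```

View images.

View pics/top0.png

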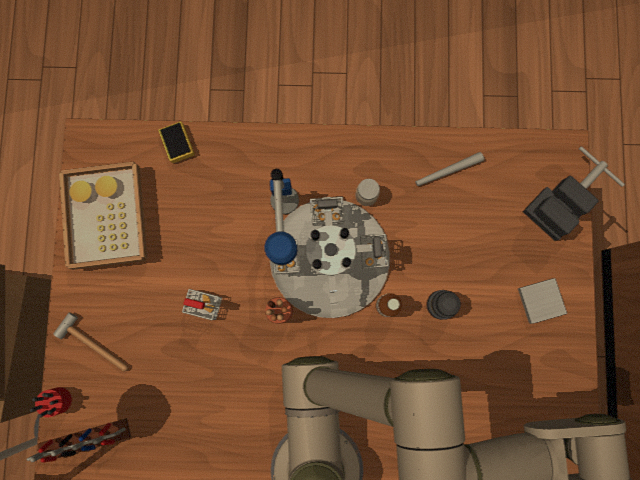

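View pics/scene0.png

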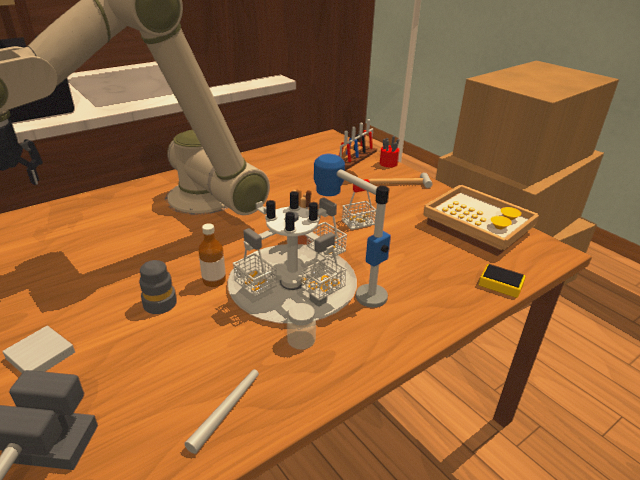

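The top view shows the red-gripped basket at about (200,304) and the carousel at (331,249) with pegs at (315,236), (344,233), (317,264), (347,262). The dryer head at (281,248) is over the +y hook. The scene view agrees, so the turn must be −90° (clockwise).

Run:
```python
from h import *
np.set_printoptions(precision=4,suppress=True)
p=env.get_image("top");im=p["img"].astype(int)
m=((im[...,0]>130)&(im[...,1]<60)&(im[...,2]<60)).astype(np.uint8); m[:,:170]=0;m[:,240:]=0;m[:280]=0;m[330:]=0
v,u=np.nonzero(m);P=np.array([atz(p,(a,b),.142)[:2] for a,b in zip(u,v)],np.float32)
print("red",len(P),P.mean(0),cv2.minAreaRect(P),p["img"][304,195])
w,V=np.linalg.eigh(np.cov(P.T));print(np.degrees(np.arctan2(V[1,1],V[0,1])),w**.5*12**.5)
g=im.max(-1)<45
K=[]
for c in [(315,236),(344,233),(317,264),(347,262)]:
    s=np.zeros_like(g);s[c[1]-7:c[1]+8,c[0]-7:c[0]+8]=1
    v,u=np.nonzero(g&s);q=atz(p,(u.mean(),v.mean()),.238)[:2];K.append(q);print(c,len(u),q)
K=np.array(K);c=K.mean(0);print("c",c,[(np.linalg.norm(k-c),np.degrees(np.arctan2(*(k-c)[::-1]))) for k in K])
```

```text
red 119 [0.4243 0.3212] ((0.4241979122161865, 0.32118621468544006), (0.046842772513628006, 0.01565391756594181), 76.35617065429688) [169  41  33]
77.08175081610018 [0.0158 0.0475]
(315, 236) 62 [0.591  0.0167]
(344, 233) 66 [ 0.5978 -0.0527]
(317, 264) 60 [0.5221 0.0109]
(347, 262) 57 [ 0.5281 -0.0588]
c [ 0.5597 -0.021 ] [(np.float64(0.04892779396168072), np.float64(50.337940971510136)), (np.float64(0.04952092215277449), np.float64(-39.812029008713296)), (np.float64(0.04933818486507189), np.float64(139.76100529994778)), (np.float64(0.04929532084459902), np.float64(-129.87716448396958))]
```

Call:
servo_tool(
  deltas="1 20 -28 -8 0 0 0; 1 21 -31 -8 0 0 0; 1 21 -31 -8 0 0 0; 1 21 -31 -8 0 0 0; 1 21 -31 -8 0 0 0; 1 21 -31 -8 0 0 0; 1 21 -31 -8 0 0 0; 1 21 -31 -8 0 0 0",
)

```text
time_s: 2.52
position: [0.2494, -0.2405, 0.2958]
tool_rot: [[0.956, 0.294, 0.0], [0.294, -0.956, -0.0], [0.0, 0.0, -1.0]]
ft_force: [-0.1, -0.6, -0.2]
grip_width: 0.0853
gripper_force: 0.0
```

Call:
servo_tool(
  deltas="1 21 -31 0 0 0 0; 1 21 -31 0 0 0 0; 1 21 -31 0 0 0 0; 1 21 -31 0 0 0 0; 1 21 -31 0 0 0 0; 1 21 -31 0 0 0 0; 1 21 -31 0 0 0 0; 1 21 -31 0 0 0 0",
)

```text
time_s: 3.18
position: [0.3369, 0.0462, 0.2957]
tool_rot: [[0.956, 0.294, 0.001], [0.294, -0.956, -0.0], [0.001, 0.001, -1.0]]
ft_force: [2.2, -2.0, 0.0]
grip_width: 0.0853
gripper_force: 0.0
```

Call:
servo_tool(
  deltas="1 21 -30 0 0 0 0; 1 21 -30 0 0 0 0; 1 21 -30 0 0 0 0; 1 21 -30 0 0 0 0; 1 21 -30 0 0 0 0; 1 21 -30 0 0 0 0; 1 21 -30 0 0 0 0; 1 15 -26 0 0 0 0",
)

```text
time_s: 3.85
position: [0.4227, 0.3198, 0.295]
tool_rot: [[0.955, 0.295, -0.0], [0.295, -0.955, 0.0], [0.0, -0.0, -1.0]]
ft_force: [0.4, -0.5, 0.2]
grip_width: 0.0852
gripper_force: 0.0
```

Call:
servo_tool(
  deltas="1 0 0 0 0 0 0.105; 1 0 0 0 0 0 0.105; 1 0 0 0 0 0 0.105; 1 0 0 0 0 0 0.105; 1 0 0 0 0 0 0.105; 1 0 0 0 0 0 0; 1 0 0 0 0 0 0",
)

```text
time_s: 4.43
position: [0.4223, 0.3174, 0.2953]
tool_rot: [[0.975, -0.221, 0.0], [-0.221, -0.975, 0.0], [-0.0, -0.0, -1.0]]
ft_force: [0.3, -0.3, -0.7]
grip_width: 0.0855
gripper_force: 0.0
```

```bash
cat > wred.py <<'E'
from h import *
np.set_printoptions(precision=4,suppress=True)
s=env.observe();print(s["time_s"],s["position"],s["q"]);print(s["tool_rot"])
p=env.get_image("wrist");save(p,"w1.png");im=p["img"].astype(int)
m=((im[...,0]>110)&(im[...,1]<80)&(im[...,2]<80)).astype(np.uint8)
n,l,st,_=cv2.connectedComponentsWithStats(m);i=1+np.argmax(st[1:,4]);v,u=np.nonzero(l==i);print(st[i])
C=cloud(p);P=C[v,u];z=np.median(P[:,2]);print("med z",z,np.percentile(P[:,2],[5,50,95]))
T=P[abs(P[:,2]-.142)<.006][:,:2].astype(np.float32);print("depth",len(T),T.mean(0),cv2.minAreaRect(T))
Q=np.array([atz(p,a,.142)[:2] for a in zip(u,v)],np.float32);print("ray",cv2.minAreaRect(Q))
for k,zz in (("basket_seat",.11),("basket",0)):
    for a in env.spot_point(k,p)[:1]: print(k,a,atz(p,a["uv"],zz))
E
python3 wred.py
```

```text
4.4333 [0.4223 0.3174 0.2953] [ 24.0752  17.398   70.4558   0.0021  92.1451 126.8579]
[[ 0.9752 -0.2213  0.    ]
 [-0.2213 -0.9752  0.    ]
 [-0.     -0.     -1.    ]]
[ 286  196   65   28 1667]
med z 0.14061700344580308 [0.1246 0.1406 0.1422]
depth 1406 [0.4271 0.3198] ((0.42687124013900757, 0.3202216327190399), (0.048420462757349014, 0.017419205978512764), 77.21327209472656)
ray ((0.42921456694602966, 0.31934553384780884), (0.048481617122888565, 0.020789969712495804), 77.30779266357422)
basket_seat {'uv': [315.5, 203.6], 'conf': 0.75} [0.4279 0.3221 0.11  ]
basket {'uv': [320.2, 188.5], 'conf': 0.81} [0.4221 0.3201 0.    ]
```

Call:
servo_tool(
  deltas="1 3.5 -3.5 30 0 0 0; 1 0 0 40 0 0 0; 1 0 0 40 0 0 0; 1 0 0 40 0 0 0; 1 0 0 25 0 0 0; 1 0 0 14 0 0 0; 1 0 0 0 0 0 0; 1 0 0 0 0 0 0",
)

```text
time_s: 5.25
position: [0.4266, 0.3201, 0.1064]
tool_rot: [[0.975, -0.223, -0.001], [-0.223, -0.975, -0.0], [-0.0, 0.0, -1.0]]
ft_force: [0.5, -0.3, 1.2]
grip_width: 0.0857
gripper_force: 0.0
```

Call:
servo_tool(
  deltas="0.3 0 0 0 0 0 0; 0.3 0 0 0 0 0 0; 0.3 0 0 0 0 0 0; 0.3 0 0 0 0 0 0; 0.3 0 0 0 0 0 0; 0.3 0 0 0 0 0 0; 0.3 0 0 0 0 0 0; 0.3 0 0 0 0 0 0",
  newtons=60,
)

```text
time_s: 5.92
position: [0.4271, 0.3204, 0.1077]
tool_rot: [[0.975, -0.224, 0.003], [-0.224, -0.975, 0.001], [0.002, -0.002, -1.0]]
ft_force: [-0.6, 0.6, 4.6]
grip_width: 0.0492
gripper_force: 62.4
```

Call:
servo_tool(
  deltas="0.3 0 0 -8 0 0 0; 0.3 0 0 -18 0 0 0; 0.3 0 0 -28 0 0 0; 0.3 0 0 -36 0 0 0; 0.3 0 0 -36 0 0 0; 0.3 0 0 -36 0 0 0; 0.3 0 0 -26 0 0 0; 0.3 0 0 -12 0 0 0",
)

```text
time_s: 6.58
position: [0.4267, 0.3202, 0.3111]
tool_rot: [[0.975, -0.224, 0.006], [-0.224, -0.975, 0.003], [0.005, -0.004, -1.0]]
ft_force: [0.4, 0.5, -1.5]
grip_width: 0.0489
gripper_force: 62.7
```

Call:
servo_tool(
  deltas="0.3 0 6 0 0 0 0; 0.3 0.6 14 0 0 0 0; 0.3 0.6 22 0 0 0 0; 0.3 1 26 0 0 0 0; 0.3 1 26 0 0 0 0; 0.3 1 26 0 0 0 0; 0.3 1 26 0 0 0 0; 0.3 1 26 0 0 0 0",
)

```text
time_s: 7.25
position: [0.3926, 0.1496, 0.3053]
tool_rot: [[0.975, -0.224, -0.002], [-0.224, -0.975, -0.0], [-0.002, 0.001, -1.0]]
ft_force: [0.2, -1.2, -1.3]
grip_width: 0.0492
gripper_force: 62.6
```

Call:
servo_tool(
  deltas="0.3 1 26 0 0 0 0; 0.3 1 26 0 0 0 0; 0.3 1 26 0 0 0 0; 0.3 1 26 0 0 0 0; 0.3 1 26 0 0 0 0; 0.3 0.5 26 0 0 0 0; 0.3 0.5 24 0 0 0 0; 0.3 0 14 0 0 0 0",
)

```text
time_s: 7.92
position: [0.3549, -0.041, 0.3054]
tool_rot: [[0.974, -0.226, -0.002], [-0.226, -0.974, 0.0], [-0.002, 0.0, -1.0]]
ft_force: [0.0, 0.6, -1.9]
grip_width: 0.0494
gripper_force: 62.7
```

Call:
servo_tool(
  deltas="0.3 0 0 0 0 0 -0.04; 0.3 0 0 0 0 0 -0.08; 0.3 0 0 0 0 0 -0.08; 0.3 0 0 0 0 0 -0.07; 0.3 0 0 0 0 0 -0.042; 0.3 0 0 0 0 0 0; 0.3 0 0 0 0 0 0; 0.3 0 0 0 0 0 0",
)

```text
time_s: 8.58
position: [0.3559, -0.0393, 0.3059]
tool_rot: [[0.996, 0.084, -0.001], [0.084, -0.996, 0.0], [-0.001, -0.0, -1.0]]
ft_force: [-0.2, 0.3, -2.0]
grip_width: 0.0492
gripper_force: 62.9
```

```bash
cat > look.py <<'E'
from h import *
import sys
np.set_printoptions(precision=4,suppress=True)
s=env.observe();print(s["time_s"],s["position"],s["q"],s["grip_width"],s["ft_force"]);print(s["tool_rot"])
w=sys.argv[1];p=env.get_image(w);save(p,sys.argv[2])
for k,z in dict(hook_free=.17,carousel=0,knob1=.238,basket_seat=.11).items():
    for a in env.spot_point(k,p)[:4]: print(k,np.round(a["uv"],1),round(a["conf"],2),atz(p,a["uv"],z)[:2])
E
python3 look.py wrist w2.png; python3 look.py scene s2.png
```

```text
8.5833 [ 0.3559 -0.0393  0.3059] [-25.4606  -1.2991  91.4056  -0.0019  89.9432  59.7024] 0.0492326583455456 [-0.191   0.3002 -2.0327]
[[ 0.9964  0.0843 -0.0008]
 [ 0.0843 -0.9964  0.0003]
 [-0.0008 -0.0004 -1.    ]]
hook_free [323.1  83.7] 0.67 [ 0.4493 -0.0318]
carousel [318.4 238.1] 0.62 [ 0.2945 -0.0397]
basket_seat [323.  314.4] 0.56 [ 0.2534 -0.0486]
8.8333 [ 0.3562 -0.0394  0.3063] [-25.4456  -1.2908  91.34    -0.0006  89.957   59.6576] 0.049281663777107396 [ 0.02    0.9919 -1.4545]
[[ 0.9963  0.0854 -0.0001]
 [ 0.0854 -0.9963  0.    ]
 [-0.0001 -0.     -1.    ]]
hook_free [261.3 211. ] 0.7 [ 0.4558 -0.0386]
carousel [290.7 284.4] 0.84 [ 0.5652 -0.0252]
knob1 [310.2 202.4] 0.95 [0.5885 0.0157]
knob1 [270.7 202.2] 0.68 [ 0.536  -0.0592]
basket_seat [241.2 145.2] 0.97 [-0.071   0.1986]
basket_seat [289.  213.5] 0.42 [0.4196 0.0693]
```

View pics/w2.png

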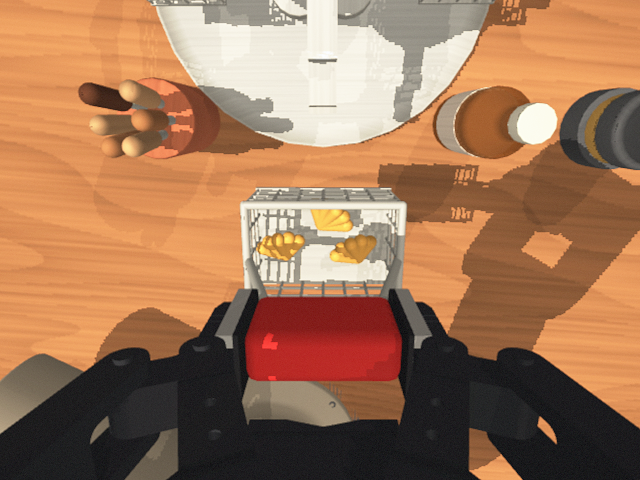

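The wrist view shows the basket held upright. The empty hook strip runs straight ahead at columns 308–338, with its inner step at row ~60 and its lip at row ~105.

Run:
```python
from h import *
np.set_printoptions(precision=4,suppress=True)
p=env.get_image("wrist")
for uv,z in [((323,106),.183),((323,61),.184),((308,85),.17),((338,85),.17),((308,20),.17),((338,20),.17)]: print(uv,atz(p,uv,z))
print("grip", atz(p,(246,300),.34),atz(p,(401,300),.34))
C=cloud(p)
for r in range(10,125,5): print(r,C[r,300:347:4,2].round(3), C[r,323].round(4))
```

```text
(323, 106) [ 0.4356 -0.033   0.183 ]
(323, 61) [ 0.4616 -0.0307  0.184 ]
(308, 85) [ 0.4482 -0.0221  0.17  ]
(338, 85) [ 0.4499 -0.0416  0.17  ]
(308, 20) [ 0.4863 -0.0191  0.17  ]
(338, 20) [ 0.488  -0.0378  0.17  ]
grip [ 0.3739 -0.0155  0.34  ] [ 0.3779 -0.0611  0.34  ]
10 [0.448 0.043 0.183 0.183 0.182 0.183 0.184 0.183 0.182 0.184 0.044 0.044] [ 0.4894 -0.0283  0.184 ]
15 [0.045 0.043 0.185 0.184 0.183 0.183 0.184 0.183 0.184 0.183 0.044 0.043] [ 0.4872 -0.0285  0.182 ]
20 [0.002 0.003 0.183 0.184 0.184 0.184 0.182 0.183 0.184 0.182 0.003 0.004] [ 0.4844 -0.0287  0.1828]
25 [0.006 0.004 0.183 0.182 0.182 0.183 0.448 0.183 0.184 0.184 0.003 0.003] [ 0.4816 -0.029   0.183 ]
30 [0.003 0.004 0.184 0.185 0.183 0.184 0.184 0.183 0.184 0.184 0.004 0.005] [ 0.4791 -0.0292  0.1823]
35 [0.004 0.004 0.183 0.183 0.183 0.184 0.182 0.184 0.182 0.185 0.004 0.004] [ 0.4761 -0.0294  0.1837]
40 [0.004 0.004 0.184 0.184 0.184 0.183 0.184 0.185 0.183 0.183 0.003 0.006] [ 0.4735 -0.0297  0.1828]
45 [0.005 0.004 0.184 0.183 0.184 0.185 0.183 0.183 0.184 0.184 0.004 0.005] [ 0.4706 -0.0299  0.1835]
50
[... 847 characters left out ...]
69 0.168 0.17  0.169 0.17  0.169 0.004 0.005 0.005] [ 0.4462 -0.0321  0.1676]
95 [0.005 0.005 0.006 0.169 0.17  0.169 0.169 0.17  0.169 0.004 0.005 0.004] [ 0.4429 -0.0324  0.1698]
100 [0.003 0.004 0.003 0.171 0.168 0.17  0.17  0.169 0.17  0.005 0.004 0.003] [ 0.4399 -0.0326  0.1686]
105 [0.004 0.004 0.005 0.168 0.17  0.169 0.168 0.169 0.171 0.003 0.006 0.004] [ 0.4367 -0.0329  0.1697]
110 [0.004 0.005 0.181 0.183 0.182 0.182 0.182 0.182 0.181 0.003 0.005 0.005] [ 0.4332 -0.0332  0.1819]
115 [0.004 0.005 0.004 0.006 0.003 0.003 0.005 0.003 0.005 0.004 0.003 0.004] [ 0.4326 -0.0333  0.0047]
120 [0.005 0.002 0.006 0.003 0.004 0.003 0.005 0.003 0.003 0.005 0.004 0.004] [ 0.4276 -0.0337  0.0029]
```

Run:
```python
from h import *
np.set_printoptions(precision=4,suppress=True)
p=env.get_image("wrist");im=p["img"].astype(int);print(ray(p,(320,240)), env.observe()["position"])
C=cloud(p)
for r in (305,315,330,345,360,375): print(r,C[r,323])
m=(im[...,0]>90)&(im[...,1]<70)&(im[...,2]<70);P=C[m];P=P[(P[:,2]>.29)&(P[:,2]<.4)]
print(len(P),np.percentile(P,[2,50,98],axis=0))
for uv in [(325,192),(325,204),(244,206),(404,206),(405,250)]: print(uv,C[uv[1],uv[0]])
```

```text
(array([ 0.4265, -0.0337,  0.4482]), array([-0.2856, -0.0177, -0.9583])) [ 0.3563 -0.0394  0.3063]
305 [ 0.3644 -0.0392  0.3194]
315 [ 0.3643 -0.0392  0.3268]
330 [ 0.3641 -0.0392  0.3365]
345 [ 0.3618 -0.0394  0.3413]
360 [ 0.3556 -0.04    0.3398]
375 [ 0.3499 -0.0405  0.3393]
12367 [[ 0.3482 -0.0627  0.3139]
 [ 0.3619 -0.0397  0.3388]
 [ 0.3661 -0.0167  0.3409]]
(325, 192) [ 0.3862 -0.0385  0.2126]
(325, 204) [ 0.3864 -0.0383  0.2496]
(244, 206) [0.3819 0.0024 0.2497]
(404, 206) [ 0.3887 -0.0784  0.2487]
(405, 250) [ 0.2892 -0.143  -0.0006]
```

Call:
servo_tool(
  deltas="0.3 0 0 8 0 0 0; 0.3 0 0 18 0 0 0; 0.3 0 0 26 0 0 0; 0.3 0 0 26 0 0 0; 0.3 0 0 20 0 0 0; 0.3 0 0 13 0 0 0; 0.3 0 0 0 0 0 0; 0.3 0 0 0 0 0 0",
)

```text
time_s: 9.85
position: [0.3561, -0.0393, 0.1951]
tool_rot: [[0.996, 0.086, -0.001], [0.086, -0.996, 0.001], [-0.001, -0.001, -1.0]]
ft_force: [-0.3, 0.1, -1.0]
grip_width: 0.0489
gripper_force: 62.8
```

Call:
servo_tool(
  deltas="0.3 6 0 0 0 0 0; 0.3 12 0 0 0 0 0; 0.3 18 0 0 0 0 0; 0.3 18 0 0 0 0 0; 0.3 18 0 0 0 0 0; 0.3 13 0 0 0 0 0; 0.3 7 0.4 0 0 0 0; 0.3 0 0 0 0 0 0",
)

```text
time_s: 10.52
position: [0.4494, -0.032, 0.1958]
tool_rot: [[0.996, 0.086, 0.002], [0.086, -0.996, -0.0], [0.002, 0.001, -1.0]]
ft_force: [0.1, -0.3, -1.7]
grip_width: 0.0493
gripper_force: 63.0
```

Run:
```python
from h import *
np.set_printoptions(precision=4,suppress=True)
s=env.observe();print(s["position"],s["ft_force"],s["tool_rot"])
p=env.get_image("wrist");save(p,"w3.png");C=cloud(p)
for r in range(290,400,10): print(r,C[r,323])
p=env.get_image("scene");cv2.imwrite("pics/s3.png",cv2.resize(p["img"][120:320,200:400,::-1],None,fx=3,fy=3))
```

```text
[ 0.4494 -0.032   0.1958] [ 0.0994 -0.2607 -1.7045] [[ 0.9963  0.0863  0.0016]
 [ 0.0863 -0.9963 -0.0005]
 [ 0.0015  0.0006 -1.    ]]
290 [ 0.446  -0.0328  0.1694]
300 [ 0.4576 -0.0318  0.2049]
310 [ 0.4576 -0.0318  0.2129]
320 [ 0.4578 -0.0318  0.2205]
330 [ 0.4574 -0.0318  0.2263]
340 [ 0.4552 -0.032   0.2285]
350 [ 0.4521 -0.0323  0.2291]
360 [ 0.4492 -0.0325  0.2301]
370 [ 0.4452 -0.0329  0.2293]
380 [ 0.4415 -0.0332  0.2292]
390 [ 0.2656 -0.0489 -0.0001]
```

View pics/w3.png

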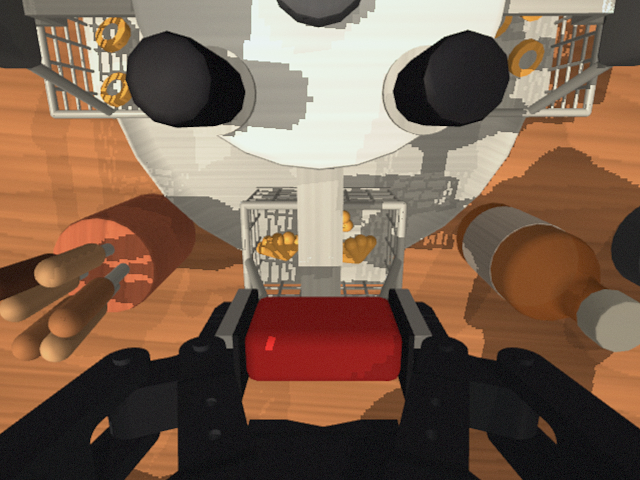

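View pics/s3.png

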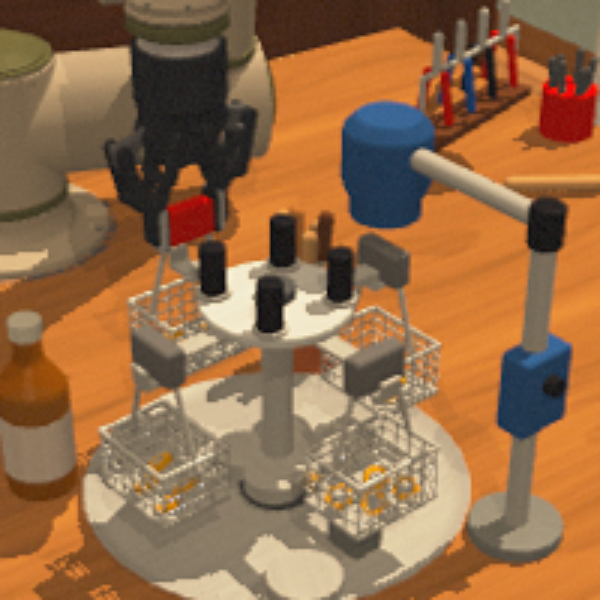

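The hook sits centred under the red block (columns 300–342) with the wires on either side, so I'll lower it on.

Call:
servo_tool(
  deltas="0.3 -0.5 0 6 0 0 0; 0.3 0 0 8 0 0 0; 0.3 0 0 7 0 0 0; 0.3 0 0 4 0 0 0; 0.3 0 0 1 0 0 0; 0.3 0 0 0 0 0 0; 0.3 0 0 0 0 0 0",
)

```text
time_s: 11.2
position: [0.4475, -0.032, 0.1694]
tool_rot: [[0.996, 0.086, 0.0], [0.086, -0.996, -0.0], [0.0, 0.0, -1.0]]
ft_force: [-0.5, 0.2, -2.2]
grip_width: 0.0494
gripper_force: 63.0
```

Run:
```python
from h import *
np.set_printoptions(precision=4,suppress=True)
s=env.observe();print(s["position"],s["ft_force"],s["wrist_torque"])
p=env.get_image("wrist");C=cloud(p)
for r in range(280,390,10): print(r,C[r,323])
```

```text
[ 0.4475 -0.032   0.1694] [-0.4644  0.1526 -2.2348] [ 0.0142 -0.0091 -0.0376]
280 [ 0.4653 -0.031   0.1831]
290 [ 0.4554 -0.0318  0.1688]
300 [ 0.4555 -0.0318  0.178 ]
310 [ 0.4558 -0.0318  0.1867]
320 [ 0.4552 -0.0318  0.1928]
330 [ 0.4557 -0.0318  0.2001]
340 [ 0.4529 -0.032   0.2013]
350 [ 0.4505 -0.0323  0.203 ]
360 [ 0.447  -0.0326  0.203 ]
370 [ 0.4433 -0.0329  0.2028]
380 [ 0.4391 -0.0333  0.202 ]
```

Call:
servo_tool(
  deltas="0.3 1.5 0 0.5 0 0 0; 0.3 0 0 0.6 0 0 0; 0.3 0 0 0 0 0 0; 0.3 0 0 0 0 0 0",
)

```text
time_s: 11.58
position: [0.449, -0.0318, 0.1682]
tool_rot: [[0.996, 0.086, 0.0], [0.086, -0.996, -0.0], [-0.0, 0.0, -1.0]]
ft_force: [-0.3, 0.5, -1.7]
grip_width: 0.0491
gripper_force: 63.0
```

Call:
servo_tool(
  deltas="0.7 0 0 0 0 0 0; 0.85 0 0 0 0 0 0; 1 0 0 0 0 0 0; 1 0 0 0 0 0 0; 1 0 0 0 0 0 0; 1 0 0 0 0 0 0; 1 0 0 0 0 0 0; 1 0 0 0 0 0 0",
)

```text
time_s: 12.25
position: [0.449, -0.0318, 0.1682]
tool_rot: [[0.996, 0.086, 0.0], [0.086, -0.996, -0.0], [0.0, 0.0, -1.0]]
ft_force: [-0.4, 0.8, 0.4]
grip_width: 0.0852
gripper_force: 0.0
```

Run:
```python
from h import *
np.set_printoptions(precision=4,suppress=True)
s=env.observe();print(s["position"],s["ft_force"],s["grip_width"])
p=env.get_image("wrist");save(p,"w4.png");C=cloud(p)
for r in range(300,390,20): print(r,C[r,[280,323,370]])
```

```text
[ 0.449  -0.0318  0.1682] [-0.45    0.8231  0.4396] 0.08521653274694102
300 [[ 0.4558 -0.0161  0.1775]
 [ 0.4563 -0.0317  0.1756]
 [ 0.4585 -0.0486  0.1772]]
320 [[ 0.4559 -0.0177  0.1924]
 [ 0.457  -0.0316  0.1922]
 [ 0.4584 -0.0469  0.1924]]
340 [[ 0.4537 -0.0187  0.201 ]
 [ 0.4548 -0.0318  0.2009]
 [ 0.4558 -0.0463  0.2005]]
360 [[ 0.4467 -0.0191  0.201 ]
 [ 0.4481 -0.0324  0.2014]
 [ 0.4492 -0.047   0.2011]]
380 [[ 0.2927 -0.0072  0.0002]
 [ 0.2959 -0.0458 -0.0001]
 [ 0.2991 -0.0881 -0.0007]]
```

View pics/w4.png

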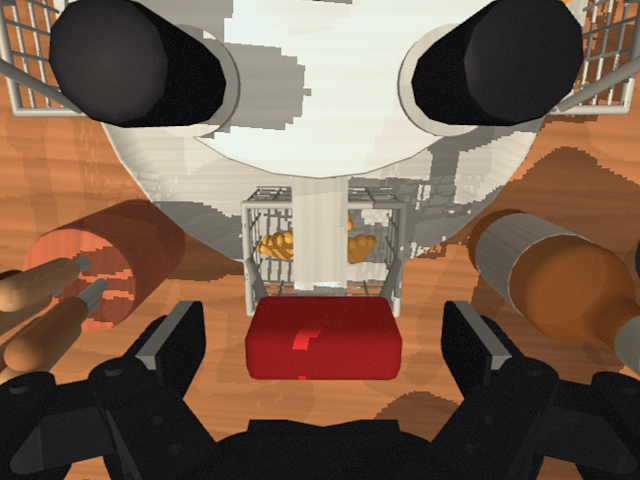

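The basket hangs on the hook with the grip clear of both fingers. Next I'll retreat upwards and go to peg 3.

Call:
servo_tool(
  deltas="1 0 0 -6 0 0 0; 1 0 0 -16 0 0 0; 1 0 0 -28 0 0 0; 1 0 0 -34 0 0 0; 1 0 0 -34 0 0 0; 1 0 0 -28 0 0 0; 1 0 0 -18 0 0 0; 0.5 0 0 -8 0 0 0",
)

```text
time_s: 12.97
position: [0.4493, -0.0319, 0.3433]
tool_rot: [[0.996, 0.086, 0.005], [0.086, -0.996, -0.002], [0.005, 0.002, -1.0]]
ft_force: [0.4, 0.5, 0.5]
grip_width: 0.076
gripper_force: 0.0
```

Call:
servo_tool(
  deltas="0.5 0 0 0 0 0 -0.112; 0.5 0 0 0 0 0 -0.112; 0.5 0 0 0 0 0 -0.112; 0.5 0 0 0 0 0 -0.112; 0.5 0 0 0 0 0 -0.112; 0.5 0 0 0 0 0 -0.112; 0.5 0 0 0 0 0 -0.113; 0.5 0 0 0 0 0 0",
)

```text
time_s: 13.63
position: [0.4488, -0.0318, 0.3396]
tool_rot: [[0.641, 0.767, -0.001], [0.767, -0.641, 0.001], [-0.0, -0.001, -1.0]]
ft_force: [0.7, 0.1, 0.1]
grip_width: 0.0426
gripper_force: 0.0
```

Call:
servo_tool(
  deltas="0.5 10 16 0 0 0 0; 0.5 14 22.6 0 0 0 0; 0.5 16 26 0 0 0 0; 0.5 16 26 0 0 0 0; 0.5 15 24 0 0 0 0; 0.5 10 16.3 0 0 0 0; 0.5 0 0 0 0 0 0; 0.5 0 0 0 0 0 0",
)

```text
time_s: 14.3
position: [0.6016, -0.0543, 0.3388]
tool_rot: [[0.646, 0.763, -0.002], [0.763, -0.646, 0.001], [-0.001, -0.002, -1.0]]
ft_force: [-0.0, 0.1, -0.6]
grip_width: 0.0425
gripper_force: 0.0
```

Run:
```python
from h import *
np.set_printoptions(precision=4,suppress=True)
s=env.observe();print(s["time_s"],s["position"],s["ft_force"],s["grip_width"],s["q"]);print(s["tool_rot"])
p=env.get_image("wrist");save(p,"w5.png");C=cloud(p)
P=C[(abs(C[...,2]-.238)<.005)&(p["depth"]>0)&(p["img"].max(-1)<90)]
P=P[(np.hypot(P[:,0]-.563,P[:,1]+.022)<.075)]
l=np.round(np.degrees(np.arctan2(P[:,1]+.022,P[:,0]-.563))/90-.5+.44)
for k in np.unique(l):
    Q=P[l==k][:,:2].astype(np.float32);print(k,len(Q),cv2.minEnclosingCircle(Q),np.median(Q,0))
for a in env.spot_point("knob3",p)[:4]: print(a,atz(p,a["uv"],.238))
```

```text
14.3 [ 0.6016 -0.0543  0.3388] [-0.0299  0.0849 -0.6433] 0.04250196828006274 [-16.3746  25.1281  51.6534  -0.0012 103.3565  23.8912]
[[ 0.6463  0.763  -0.0023]
 [ 0.7631 -0.6463  0.0007]
 [-0.001  -0.0022 -1.    ]]
-2.0 75 ((0.5330498218536377, -0.04996049404144287), 0.005013851914554834) [ 0.5333 -0.05  ]
-1.0 284 ((0.6016737222671509, -0.054573796689510345), 0.009970876388251781) [ 0.5992 -0.0572]
0.0 1116 ((0.605951189994812, -0.01748920977115631), 0.04324130713939667) [0.6028 0.0073]
1.0 983 ((0.56026291847229, 0.020965736359357834), 0.04270123317837715) [0.5348 0.0163]
2.0 291 ((0.5247862935066223, 0.008937290869653225), 0.009908131323754787) [0.5229 0.006 ]
{'uv': [245.7, 307.3], 'conf': 0.83} [ 0.5308 -0.0591  0.238 ]
{'uv': [163.0, 234.6], 'conf': 0.81} [0.5254 0.0113 0.238 ]
{'uv': [240.4, 154.8], 'conf': 0.78} [0.5969 0.0158 0.238 ]
{'uv': [322.8, 233.9], 'conf': 0.75} [ 0.6029 -0.0534  0.238 ]
```

View pics/w5.png

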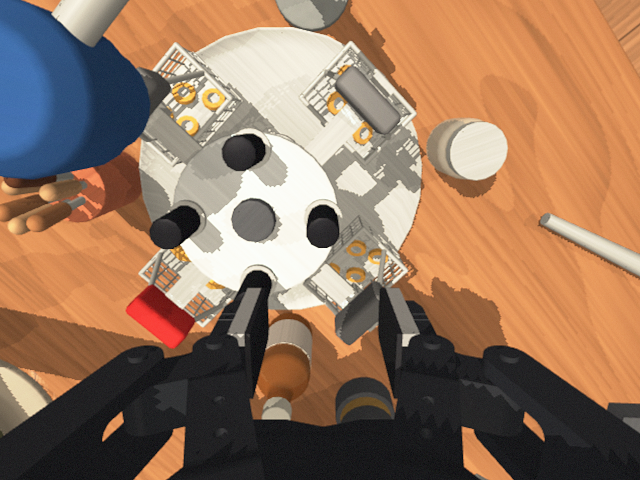

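Peg 3 at (322,226) is right below the TCP, and the red basket hangs at lower left (160,315).

Call:
servo_tool(
  deltas="0.5 0 0 14 0 0 0; 0.5 0 0 28 0 0 0; 0.5 0 0 32 0 0 0; 0.5 0 0 26 0 0 0; 0.5 0 0 16 0 0 0; 0.5 0 0 8 0 0 0; 0.5 0 0 0 0 0 0; 0.5 0 0 0 0 0 0",
)

```text
time_s: 15.07
position: [0.6012, -0.0542, 0.2175]
tool_rot: [[0.645, 0.765, 0.001], [0.765, -0.645, -0.0], [0.001, 0.001, -1.0]]
ft_force: [0.0, 0.6, 1.2]
grip_width: 0.0425
gripper_force: 0.0
```

Call:
servo_tool(
  deltas="0.1 0 0 0 0 0 0; 0.1 0 0 0 0 0 0; 0.1 0 0 0 0 0 0; 0.1 0 0 0 0 0 0; 0.1 0 0 0 0 0 0; 0.1 0 0 0 0 0 0",
  newtons=30,
)

```text
time_s: 15.57
position: [0.6012, -0.0538, 0.218]
tool_rot: [[0.644, 0.765, 0.001], [0.765, -0.644, 0.0], [0.001, 0.001, -1.0]]
ft_force: [-3.7, 1.6, 5.6]
grip_width: 0.0207
gripper_force: 29.6
```

Call:
servo_tool(
  deltas="0.1 -1.5 -0.02 0 0 0 0.03; 0.1 -2.5 -0.06 0 0 0 0.05; 0.1 -3.5 -0.12 0 0 0 0.07; 0.1 -4 -0.16 0 0 0 0.08; 0.1 -4 -0.16 0 0 0 0.08; 0.1 -4 -0.16 0 0 0 0.08; 0.1 -4 -0.16 0 0 0 0.08; 0.1 -4 -0.16 0 0 0 0.08",
)

```text
time_s: 16.23
position: [0.5808, -0.0675, 0.218]
tool_rot: [[0.95, 0.313, 0.008], [0.313, -0.95, 0.003], [0.008, -0.0, -1.0]]
ft_force: [9.6, 11.3, 1.7]
grip_width: 0.0209
gripper_force: 29.4
```

Run:
```python
from h import *
np.set_printoptions(precision=4,suppress=True)
s=env.observe();d=s["position"]-np.array([.563,-.022,0]);print(s["position"],np.hypot(*d[:2]),np.degrees(np.arctan2(d[1],d[0])),s["ft_force"],s["wrist_torque"],s["grip_width"])
p=env.get_image("scene");cv2.imwrite("pics/s6.png",cv2.resize(p["img"][120:320,200:400,::-1],None,fx=3,fy=3))
```

```text
[ 0.5808 -0.0675  0.218 ] 0.0488999747153558 -68.62689209378125 [ 9.5665 11.3093  1.6557] [ 1.7089 -1.4412  0.2607] 0.020881503718671448
```

View pics/s6.png

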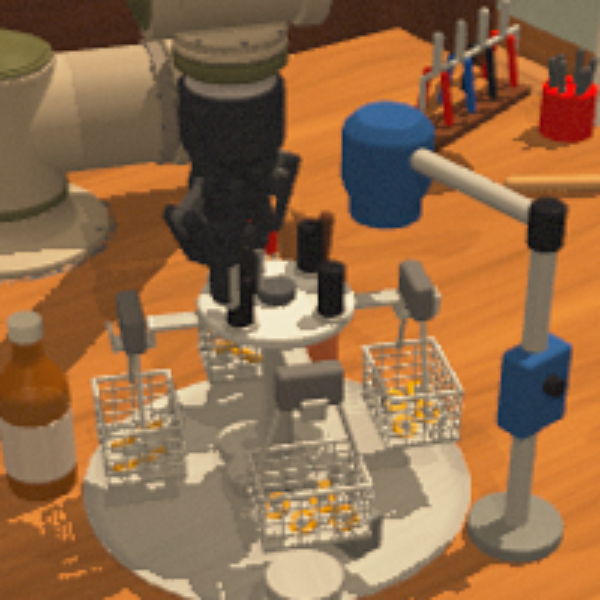

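The carousel has turned about 30° clockwise and all baskets still hang, so I'll continue.

Call:
servo_tool(
  deltas="0.1 -4 -0.16 0 0 0 0.08; 0.1 -4 -0.16 0 0 0 0.08; 0.1 -4 -0.16 0 0 0 0.08; 0.1 -4 -0.16 0 0 0 0.08; 0.1 -4 -0.16 0 0 0 0.08; 0.1 -4 -0.16 0 0 0 0.08; 0.1 -4 -0.16 0 0 0 0.08; 0.1 -4 -0.16 0 0 0 0.08",
)

```text
time_s: 16.95
position: [0.5489, -0.0683, 0.218]
tool_rot: [[0.949, -0.317, 0.006], [-0.317, -0.949, 0.002], [0.006, -0.003, -1.0]]
ft_force: [6.1, 7.9, 2.9]
grip_width: 0.0209
gripper_force: 29.7
```

Call:
servo_tool(
  deltas="0.1 -4 -0.16 0 0 0 0.08; 0.1 -4 -0.16 0 0 0 0.08; 0.1 -3.5 -0.12 0 0 0 0.07; 0.1 -3 -0.1 0 0 0 0.06; 0.1 -2.5 -0.06 0 0 0 0.05; 0.1 -2 -0.04 0 0 0 0.04; 0.1 0 0 0 0 0 0; 0.1 0 0 0 0 0 0",
)

```text
time_s: 17.62
position: [0.5318, -0.059, 0.218]
tool_rot: [[0.765, -0.643, 0.005], [-0.643, -0.765, 0.002], [0.002, -0.004, -1.0]]
ft_force: [1.6, 7.7, 4.6]
grip_width: 0.0205
gripper_force: 29.9
```

Run:
```python
from h import *
np.set_printoptions(precision=4,suppress=True)
s=env.observe();d=s["position"]-np.array([.563,-.022,0]);print(s["time_s"],s["position"],np.hypot(*d[:2]),np.degrees(np.arctan2(d[1],d[0])),s["ft_force"],s["wrist_torque"],s["grip_width"])
```

```text
17.6167 [ 0.5318 -0.059   0.218 ] 0.04839978653657482 -130.15628912818283 [1.5883 7.7008 4.6398] [ 1.248  -0.2893 -0.2197] 0.02045201277004428
```

Now at −130° as planned. I'll open gently and rise.

Call:
servo_tool(
  deltas="0.25 0 0 0 0 0 0; 0.4 0 0 0 0 0 0; 0.5 0 0 0 0 0 0; 0.5 0 0 0 0 0 0; 0.5 0 0 0 0 0 0; 0.5 0 0 0 0 0 0; 0.5 0 0 0 0 0 0; 0.5 0 0 0 0 0 0",
)

```text
time_s: 18.28
position: [0.5308, -0.0604, 0.2162]
tool_rot: [[0.765, -0.644, -0.0], [-0.644, -0.765, -0.0], [-0.0, 0.0, -1.0]]
ft_force: [-0.7, 0.7, -0.1]
grip_width: 0.0425
gripper_force: 0.0
```

Call:
servo_tool(
  deltas="0.5 0 0 -6 0 0 0; 0.5 0 0 -14 0 0 0; 0.5 0 0 -26 0 0 0; 0.5 0 0 -34 0 0 0; 0.5 0 0 -34 0 0 0; 0.5 0 0 -26 0 0 0; 0.5 0 0 -14 0 0 0; 0.5 0 0 -6 0 0 0",
)

```text
time_s: 18.95
position: [0.531, -0.0603, 0.3792]
tool_rot: [[0.765, -0.644, 0.005], [-0.644, -0.765, -0.002], [0.004, -0.002, -1.0]]
ft_force: [0.4, 0.5, -0.2]
grip_width: 0.043
gripper_force: 0.0
```

Call:
servo_tool(
  deltas="0.5 -8 0 0 0 0 0; 0.5 -16 8 0 0 0 0; 0.5 -20 10 0 0 0 0; 0.5 -20 10 0 0 0 0; 0.5 -20 10 0 0 0 0; 0.5 -20 10 0 0 0 0; 0.5 -14 6 0 0 0 0; 0.5 -6 0 0 0 0 0",
)

```text
time_s: 19.62
position: [0.3988, -0.0209, 0.3755]
tool_rot: [[0.765, -0.644, -0.001], [-0.644, -0.765, 0.0], [-0.001, 0.001, -1.0]]
ft_force: [-0.0, -0.5, 0.9]
grip_width: 0.0425
gripper_force: 0.0
```

Call:
servo_tool(
  deltas="0.5 0 0 0 0 0 0; 0.5 0 0 0 0 0 0; 0.5 0 0 0 0 0 0; 0.5 0 0 0 0 0 0; 0.5 0 0 0 0 0 0; 0.5 0 0 0 0 0 0; 0.5 0 0 0 0 0 0; 0.5 0 0 0 0 0 0",
)

```text
time_s: 20.28
position: [0.4012, -0.0219, 0.3761]
tool_rot: [[0.765, -0.644, -0.0], [-0.644, -0.765, 0.0], [-0.0, 0.0, -1.0]]
ft_force: [-0.2, -0.1, 0.2]
grip_width: 0.0428
gripper_force: 0.0
```

Run:
```python
from h import *
np.set_printoptions(precision=4,suppress=True)
s=env.observe();print(s["time_s"],s["position"])
p=env.get_image("scene");cv2.imwrite("pics/s7.png",cv2.resize(p["img"][120:340,130:420,::-1],None,fx=2.7,fy=2.7))
for a in env.spot_point("knob0",p)[:4]: print(a,atz(p,a["uv"],.238))
for k,z in (("gravers",0),("bottle",0),("stake",0),("jar",0)):
    a=env.spot_point(k,p)[:1]
    if a: print(k,atz(p,a[0]["uv"],z))
p=env.get_image("top");save(p,"t7.png")
for a in env.spot_point("knob0",p)[:4]: print(a,atz(p,a["uv"],.238))
```

```text
20.2833 [ 0.4012 -0.0219  0.3761]
{'uv': [294.3, 193.1], 'conf': 0.89} [0.5298 0.0114 0.238 ]
{'uv': [314.3, 202.3], 'conf': 0.83} [0.5936 0.0238 0.238 ]
{'uv': [290.7, 212.5], 'conf': 0.7} [ 0.6016 -0.0478  0.238 ]
{'uv': [268.3, 199.0], 'conf': 0.68} [ 0.5198 -0.0555  0.238 ]
gravers [0.4054 0.1058 0.    ]
bottle [ 0.4437 -0.1827  0.    ]
stake [ 0.4405 -0.324   0.    ]
jar [ 0.7421 -0.1239 -0.    ]
{'uv': [342.0, 232.8], 'conf': 0.84} [ 0.5974 -0.0472  0.238 ]
{'uv': [343.6, 262.5], 'conf': 0.8} [ 0.5266 -0.0523  0.238 ]
{'uv': [313.4, 230.4], 'conf': 0.79} [0.6016 0.021  0.238 ]
```

View pics/s7.png

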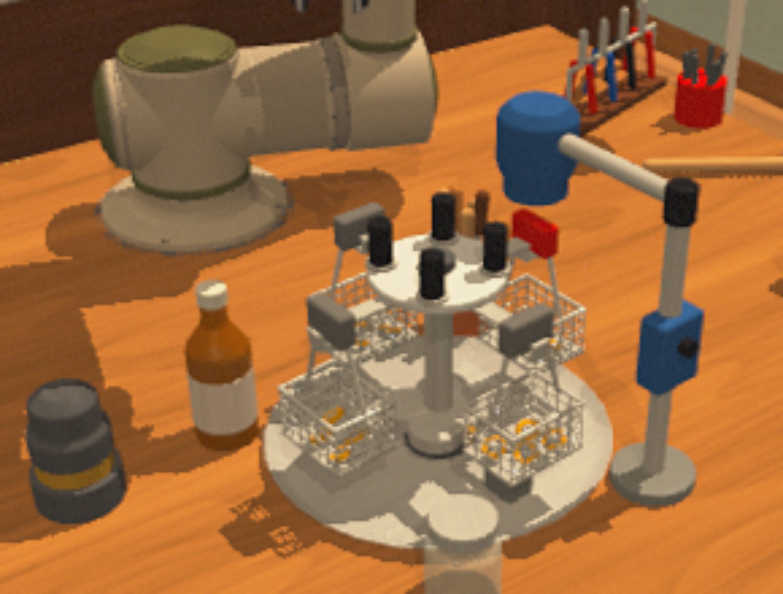

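View pics/t7.png

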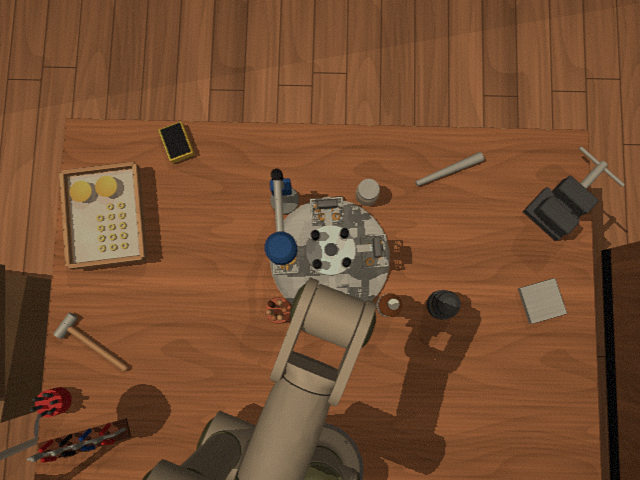

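The red basket hangs beneath the nozzle. The pegs are at the same pixels as at the start, so the rotor is in its click stop, and the other objects have not moved.

```bash
python3 -c "from rig import env; print(env.close_job())"
```

```text
the job is handed in; nothing more can be done
None
```

I hung the red-gripped basket on the empty hook and turned the carousel a quarter turn clockwise, so the basket now sits under the dryer's nozzle in its click stop; I handed the job in at about 20 s with the arm clear.

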